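Open the test stand's hold-down and load the wheel

ROBOT

A 6-joint arm with a two-finger parallel gripper is mounted at the origin on the work surface. World frame = base frame: x ahead of the robot, y to its left, z up, the work surface at z = 0. Lengths are in m, angles in rad, forces in N, time in s.
With the tool pointing down it reaches from about 0.3 to 0.875 m from the base axis. Payload 6.4 kg.
Tool frame: the origin (TCP) lies at the very end of the fingers, on their centre line; the grasp point (between the pads) lies 19 mm behind it (ctrl.grip_point_offset is the z of the grasp point in the tool frame, in m); z points along the fingers, y is the direction in which the jaws open and shut (so a half turn about z gives the same grasp; the last joint's range is limited). The gripper opens to 85 mm and grips with 20 to 120 N. Pads are 22 mm wide; open, the fingers measure 114 mm over their backs; the gripper's body (76 mm by 85 mm) begins 54 mm behind the grasp point. The pads swing forward as they close: fully open they stand 13 mm farther back than shut.
Start: joints at [-1.546, 0.181, 1.607, -0, 1.354, -0.206], TCP at [0.132, -0.56, 0.231] pointing down, gripper open.
Joint ranges: [-2.99, 2.99], [-0.89, 2.07], [0.3, 2.58], [-1.14, 4.28], [0, 2.63], [-3.12, 3.12]. Speed limits (rad/s): [2.57, 2.57, 3.01, 3.14, 3.14, 3.14].

INTERFACE

Orientations are given as a unit quaternion [w, x, y, z].
In Python, from bench import status, cams, ctrl gives the robot as it stands.
- The arm moves only by the shell command python3 -m handwheel 'ROWS'. ROWS is JSON, a list of rows, each an object with "grip": the finger opening in cm, from 0 to 8.54; "linear": the shift along the tool's x, y, z in cm, a list of three; "rotation": the turn, a rotation vector about the tool's x, y, z in degrees, a list of three. A call has 1 to 12 rows; each row is the pose to reach, as a shift and turn from the pose commanded when the call began, along the tool's axes at that moment; what a row does not reach only later rows make up. A row lasts 1/12 s, in which the tool goes at most 41.7 mm and 7.16 degrees, less where a joint would pass 70% of its speed; a pose out of reach is approached as far as the arm can. A call with a gripper value outside its range is refused whole. The fingers move at their own pace and stop on an object; the grip force is fixed at half the most. Time passes only in rows, so rows that repeat a pose let the fingers close. It gives the time, the measured TCP pose, the force and the opening at its end, in the units of the state.
- status.get_obs(): the state, without advancing time (a new reading comes with each control period).
- cams.camera(name): name is "scene" or "top" or "wrist"; returns the picture (400x640x3 uint8, red, green, blue); there is no depth.
- cams.camera_info(name): a dict with "fovy" (degrees; the focal length in pixels is half the picture's height over the tangent of half this angle, whatever the lens; pixels are square), "cx", "cy" (the principal point, pixels), "world_from_camera" (4x4, takes a point from camera to world coordinates); the wrist camera has in their place "mount" (4x4, takes a point from camera to tool coordinates, whose origin is the TCP and whose axes are the flange's). Camera axes: x right, y down, z forward; pixel columns grow to the right and rows downward; lengths in m; the calibration is good to about 2 mm. A picture is of the moment at which its call begins: read the wrist's pose just before it. camera_info takes no time and is no camera call.
- ctrl.hand_in(): hands the job in, once; it reports no verdict.
The state is a dict: "time_s": time; "q": joint angles; "dq": joint speeds; "joint_efforts": joint torques, N m; "eef_pos": TCP position; "eef_rot": TCP orientation; "wrist_force": force on the tool from outside, world axes, zero at the start; "torque": the same for the moment, N m; "opening": opening from 0.0 (shut) to 1.0 (fully open).
Only numpy, scipy, OpenCV 4.12 (cv2) and the standard library are available. Lean on these libraries where they do the work, as an engineer would, in place of code of your own. Each camera call takes 0.05 s, during which the arm holds its last target.

TASK

Lift the hold-down yoke of the wheel test stand by its front bar past its balance point and guide it slowly all the way onto its rubber stop, then let go so that it stays open by itself; do not let it drop onto the stop nor force it against it (the stop is set differently every time and must be found by feel). Then put the small ribbed wheel (thick, narrow bore) flat on the stand's upright spindle, gently and fully home on the deck, and let go. Leave the other things on the bench where they are.

Things in the scene. Friction and masses are not known exactly. Their poses are not given: they have to be found in the camera images.
- stand: wheel test stand, fixed: aluminium deck, x from -80 to 185 mm, y +-85 mm, top 30 mm above the bench, with two dark hinge posts (x = 90 mm, y = +-66 mm, 114 mm high). Origin on the bench under the deck; x points from the yoke's front bar to its hinge, z up. Place and yaw differ every time
- hinge (a point): middle of the yoke's hinge line, 100 mm above the bench, at stand x = 90 mm; the hinge axis runs along the stand's y. Here the yoke carries a 56 mm thick, 36 mm long steel weight on a stalk (centre 95 mm from the hinge line) and a short stop lug. Let go short of its balance point, the yoke falls shut
- yoke (a joint): opening angle of the hold-down yoke (rad): 0 level (start), 1.57 upright. It lifts with about 5 N at the bar, falling to nothing at the balance point (between 0.95 and 1.5), past which it pulls on to its buffer (met between 1.25 and 1.9, at least 0.2 past balance). Both depend on the weight's setting, not measured. Beyond 1.0 it must open slower than 0.8 rad/s; let go 0.05 short of the buffer it may drop too fast
- bar (a point): middle of the yoke's lift bar: steel, 12 mm round, along the stand's y, 86 mm free between two side beams (8 x 18 mm), 190 mm from the hinge line. 100 mm above the bench when shut, 290 mm when upright. Can be pinched from above; it turns in the fingers as the yoke swings. A 16 mm roller joins the beams 125 mm from the hinge line, right over the spindle when shut
- buffer: the yoke's stop: a fixed post with a rubber top, 26 x 30 mm, 65 mm high, on the deck behind the hinge. Origin at the middle of its foot, at stand x = 145 mm. It gives: pushed on after meeting it, the yoke pushes back with about 0.8 N per mm at the bar; over 7 N there is too much
- spindle (a point): foot of the upright steel spindle, on the deck's top face, at stand x = -35 mm, 30 mm above the bench. The spindle is 12 mm in diameter and 48 mm high; its last 8 mm taper to 5 mm
- wheel: the wheel to load: small robot drive wheel of black ribbed rubber on a grey hub, 52 mm diameter, 40 mm thick, with a 15 mm through bore, 160 g, lying flat on the bench. Origin at the centre of its underside, z along its axis. Fully home its origin is at the spindle's foot; either side may be up
- tyre: loose rubber tyre, bystander: 68 mm diameter, 22 mm thick, with a wide 52 mm opening; it may lie where the wheel lay another time
- battery: black battery pack, bystander, 100 x 36 x 26 mm, origin under its centre
- meter: grey handheld meter, bystander, 140 x 75 x 38 mm, origin under its centre
- screwdriver: screwdriver lying on the bench, bystander, origin near its middle
- wrench: steel wrench lying on the bench, bystander, origin near its middle
- tape: roll of black tape lying flat, bystander, 90 mm diameter, 20 mm high
- gear: brass gear with a hub, bystander, 58 mm diameter, 22 mm high
Things that resemble listed ones, but are neither listed nor needed, are in the scene too. Leave any purple or yellow look-alike of the wheel alone.

How it is judged:
By the outcome, as a careful person would: the job done as asked, in the order asked, and still so for the second after the job is handed in, with the robot touching nothing.
It also fails if it takes over 72 s, if anything falls off the work surface, if the arm or the gripper's body presses on something with over 40 N, if the wrist force passes 120 N, or if a joint passes its speed limit or range.

## Working session

There is one attempt and no reset: what is moved stays moved. The work goes in short steps, Python scripts to look and compute and a shell command to move; the robot and the scene stay as the last step left them, time stands still between calls to the robot, and variables do not carry over. Pictures are saved under pics/ and viewed, and the job is handed in when it is done.

```bash
ls; mkdir -p pics; python3 - <<'E'
from bench import status,cams,ctrl
import cv2
print(status.get_obs()); print(ctrl.grip_point_offset)
for n in ['scene','top','wrist']:
    im=cams.camera(n); cv2.imwrite(f'pics/{n}0.png',im[:,:,::-1]); print(n,cams.camera_info(n))
E
```

```text
pics
{'time_s': 0.0, 'q': array([-1.54630968e+00,  1.81525664e-01,  1.60806175e+00, -6.71423809e-06,
        1.35379587e+00, -2.06278693e-01]), 'dq': array([-9.78080012e-04, -1.89866429e-06, -1.93606245e-03, -6.41057946e-04,
       -5.52727556e-04, -6.06028647e-05]), 'joint_efforts': array([-1.21544444e-04, -4.44868469e+01, -3.51339984e+01, -3.87737728e-04,
        8.88673385e-03,  3.30698686e-05]), 'eef_pos': array([ 0.13152796, -0.55916151,  0.23036683]), 'eef_rot': array([-8.91918529e-04,  9.93350320e-01,  1.15127498e-01,  7.80045350e-05]), 'wrist_force': array([-0.19335761, -0.43160662, -0.00879619]), 'torque': array([-0.04774018, -0.01215196, -0.00123302]), 'opening': 0.9998801256278509}
-0.0187
scene {'fovy': 57.13567742970257, 'cx': 319.9240800559551, 'cy': 199.931272806938, 'world_from_camera': array([[ 0.69536309,  0.39732892, -0.59883211,  1.18235868],
       [ 0.71862303, -0.3761403 ,  0.58489266, -0.68294053],
       [ 0.00714988, -0.83704731, -0.5470838 ,  0.6520814 ],
       [ 0.        ,  0.        ,  0.        ,  1.        ]])}
top {'fovy': 57.236125512794736, 'cx': 318.14800685907437, 'cy': 205.6140133348364, 'world_from_camera': array([[-0.02152117, -0.99449787,  0.10252236,  0.43325586],
       [-0.99962385,  0.02314829,  0.01470749, -0.08681822],
       [-0.01699978, -0.10216728, -0.99462197,  1.15289555],
       [ 0.        ,  0.        ,  0.        ,  1.        ]])}
wrist {'fovy': 59.26474310468678, 'cx': 316.45073132042427, 'cy': 205.37462161544886, 'mount': array([[ 1.33465584e-04, -9.65920279e-01, -2.58839713e-01,
         6.51662470e-02],
       [ 9.99999991e-01,  1.34267152e-04,  1.45812921e-05,
         3.53306636e-04],
       [ 2.06693053e-05, -2.58839712e-01,  9.65920288e-01,
        -1.43073124e-01],
       [ 0.00000000e+00,  0.00000000e+00,  0.00000000e+00,
         1.00000000e+00]])}
```

View pics/top0.png

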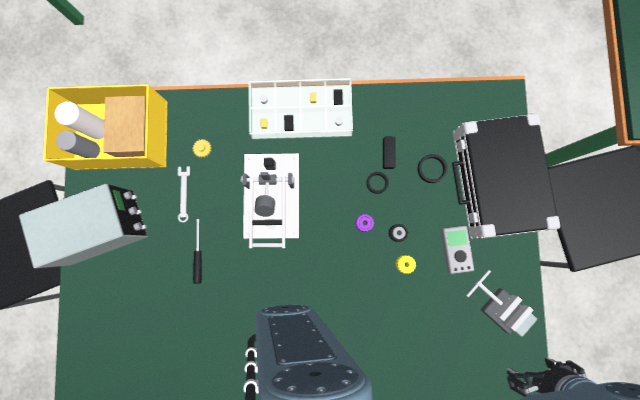

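View pics/scene0.png

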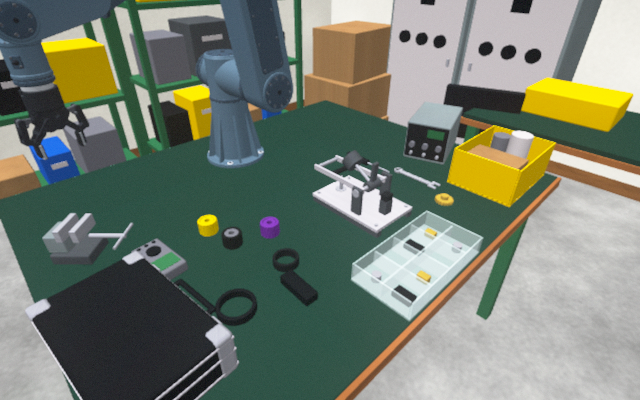

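View pics/wrist0.png

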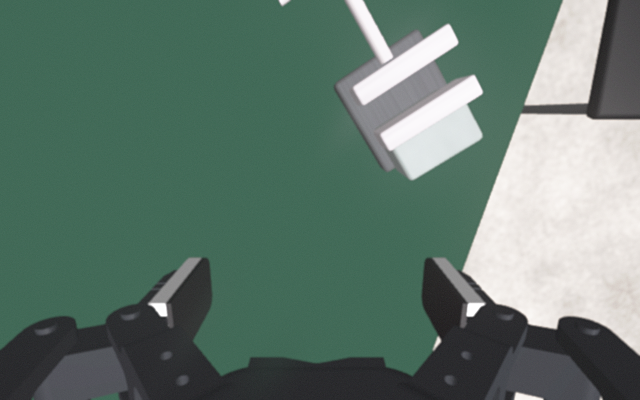

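```bash
cat > h.py <<'E'
import numpy as np,cv2
from bench import status,cams
from scipy.spatial.transform import Rotation as R
def K(n):
    i=cams.camera_info(n); return 200/np.tan(np.radians(i['fovy']/2)),i['cx'],i['cy'],i
def T_tool(o):
    T=np.eye(4); w,x,y,z=o['eef_rot']; T[:3,:3]=R.from_quat([x,y,z,w]).as_matrix(); T[:3,3]=o['eef_pos']; return T
def W(n,o=None):
    f,cx,cy,i=K(n); T=i['world_from_camera'] if n!='wrist' else T_tool(o)@i['mount']; return f,cx,cy,T
def ray(n,u,v,z,o=None):
    f,cx,cy,T=W(n,o); d=T[:3,:3]@np.array([(u-cx)/f,(v-cy)/f,1]); p=T[:3,3]; return p+d*(z-p[2])/d[2]
def proj(n,P,o=None):
    f,cx,cy,T=W(n,o); q=np.linalg.inv(T)@np.append(P,1); return cx+f*q[0]/q[2],cy+f*q[1]/q[2]
E
python3 - <<'E'
from h import *
a=cv2.imread('pics/top0.png'); b=cv2.imread('pics/scene0.png')
cv2.imwrite('pics/c1.png',cv2.resize(a[140:280,220:440],None,fx=3.6,fy=3.6,interpolation=cv2.INTER_CUBIC))
cv2.imwrite('pics/c2.png',cv2.resize(b[130:270,180:420],None,fx=3.3,fy=3.3,interpolation=cv2.INTER_CUBIC))
m=((a.min(2)>170)).astype(np.uint8); m[:145]=0;m[290:]=0;m[:,:225]=0;m[:,320:]=0
m=cv2.morphologyEx(m,cv2.MORPH_OPEN,np.ones((5,5)))
c=max(cv2.findContours(m,0,2)[0],key=cv2.contourArea); r=cv2.minAreaRect(c); print(r)
for p in cv2.boxPoints(r): print(p,ray('top',*p,.03))
E
```

```text
((270.4999694824219, 195.99996948242188), (83.99998474121094, 54.99999237060547), 90.0)
[242.99997 153.99997] [0.71717813 0.16194281 0.03      ]
[297.99997 153.99997] [ 0.71273591 -0.01068909  0.03      ]
[297.99997 237.99997] [ 0.45099239 -0.00652613  0.03      ]
[242.99997 237.99997] [0.45466308 0.16207522 0.03      ]
```

View pics/c1.png

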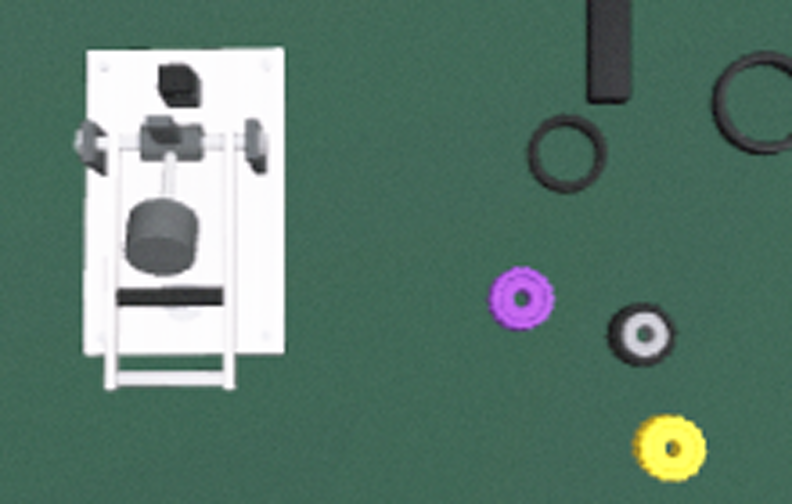

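View pics/c2.png

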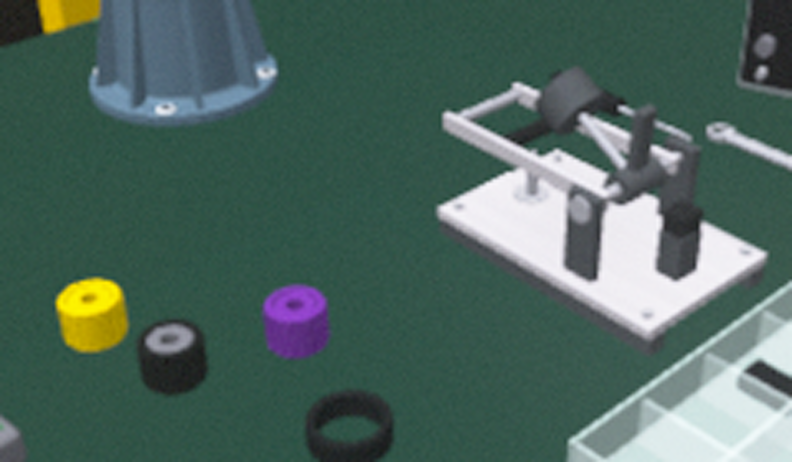

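```bash
python3 - <<'E'
from h import *
a=cv2.imread('pics/top0.png').astype(float); g=a[:,:,2]  # red: green bench low
# subpixel edges of deck by red-channel half crossing
def cross(line,lo,hi,thr=150):
    for i in range(lo,hi):
        p,q=line[i],line[i+1]
        if (p-thr)*(q-thr)<=0: return i+(thr-p)/(q-p)
L=[(cross(g[v],238,252),v) for v in range(190,234)]
Rr=[(cross(g[v],290,305),v) for v in range(160,234)]
U=[(u,cross(g[:,u],148,160)) for u in range(248,295)]
D=[(u,cross(g[:,u],232,244)) for u in list(range(257,278))+list(range(288,296))]
lines={}
for n,s in zip('LRUD',(L,Rr,U,D)):
    s=[x for x in s if None not in x]
    w=np.array([ray('top',x[0],x[1],.03)[:2] for x in s])
    vx,vy,x0,y0=cv2.fitLine(w.astype(np.float32),cv2.DIST_HUBER,0,.0005,.0005).ravel()
    print(n,len(s),x0,y0,np.degrees(np.arctan2(vy,vx)))
    lines[n]=(np.array([x0,y0]),np.array([vx,vy]))
def inter(a,b):
    (p,d),(q,e)=lines[a],lines[b]; t=np.linalg.solve(np.c_[d,-e],q-p); return p+t[0]*d
C={k:inter(*k) for k in ('UL','UR','DL','DR')}
for k in C: print(k,C[k])
m=sum(C.values())/4; ax=(C['UL']+C['UR']-C['DL']-C['DR'])/2; yaw=np.arctan2(ax[1],ax[0])
print('len',np.linalg.norm(ax),'wid',np.linalg.norm(C['UL']-C['UR']),'yaw',np.degrees(yaw))
c,s=np.cos(yaw),np.sin(yaw); o=m-np.array([c,s])*.0525
print('origin',o)
for n,x in (('hinge',.09),('bar',-.1),('spindle',-.035)): print(n,o+x*np.array([c,s]))
# wheel: dark+grey near 398,233
hsv=cv2.cvtColor(a.astype(np.uint8),cv2.COLOR_BGR2HSV)
mk=((hsv[:,:,1]<70)).astype(np.uint8)
sub=np.zeros_like(mk); sub[218:248,384:414]=mk[218:248,384:414]
c_=max(cv2.findContours(sub,0,2)[0],key=cv2.contourArea); (u,v),r=cv2.minEnclosingCircle(c_); print(u,v,r,cv2.contourArea(c_),ray('top',u,v,.02))
E
```

```text
L 44 0.53006315 0.16250934 -0.9485233
R 74 0.5838457 -0.0104151545 -0.8887477
U 47 0.71775424 0.1025335 89.346756
D 29 0.45255646 0.067699425 89.38504
UL [0.7184025  0.15939112]
UR [ 0.716443   -0.01247211]
DL [0.45358768 0.16377549]
DR [ 0.45174003 -0.00836582]
len 0.26479292 wid 0.1718744 yaw -0.9186419
origin [0.53255004 0.07642389]
hinge [0.62253845 0.07498095]
bar [0.4325629  0.07802715]
spindle [0.49755454 0.07698503]
397.65789794921875 232.5 9.670926094055176 243.5 [ 0.46131249 -0.31257056  0.02      ]
```

```bash
python3 -m handwheel '[{"grip":8.5,"linear":[21.9,-27.5,0],"rotation":[0,0,-38]},{"grip":8.5,"linear":[21.9,-27.5,0],"rotation":[0,0,-38]},{"grip":8.5,"linear":[21.9,-27.5,0],"rotation":[0,0,-38]},{"grip":8.5,"linear":[21.9,-27.5,0],"rotation":[0,0,-38]},{"grip":8.5,"linear":[21.9,-27.5,0],"rotation":[0,0,-38]},{"grip":8.5,"linear":[21.9,-27.5,0],"rotation":[0,0,-38]},{"grip":8.5,"linear":[43.9,-55.1,0],"rotation":[0,0,-75.9]},{"grip":8.5,"linear":[43.9,-55.1,0],"rotation":[0,0,-75.9]},{"grip":8.5,"linear":[43.9,-55.1,0],"rotation":[0,0,-75.9]},{"grip":8.5,"linear":[43.9,-55.1,0],"rotation":[0,0,-75.9]},{"grip":8.5,"linear":[43.9,-55.1,0],"rotation":[0,0,-75.9]},{"grip":8.5,"linear":[43.9,-55.1,0],"rotation":[0,0,-75.9]}]'
```

```text
time_s: 1.15
eef_pos: [0.3456, -0.1058, 0.2315]
eef_rot: [0.001, 0.71, 0.704, 0.0]
wrist_force: [1.1, -0.7, -0.4]
opening: 0.995
```

```bash
python3 -m handwheel '[{"grip":8.5,"linear":[18.4,8.7,0],"rotation":[0,0,0]},{"grip":8.5,"linear":[18.4,8.7,0],"rotation":[0,0,0]},{"grip":8.5,"linear":[18.4,8.7,0],"rotation":[0,0,0]},{"grip":8.5,"linear":[18.4,8.7,0],"rotation":[0,0,0]},{"grip":8.5,"linear":[18.4,8.7,0],"rotation":[0,0,0]},{"grip":8.5,"linear":[18.4,8.7,0],"rotation":[0,0,0]},{"grip":8.5,"linear":[18.4,8.7,0],"rotation":[0,0,0]}]'
python3 - <<'E'
from h import *
o=status.get_obs(); im=cams.camera('wrist'); cv2.imwrite('pics/w1.png',im[:,:,::-1]); print(o['time_s'],o['eef_pos'],o['eef_rot'],o['wrist_force'])
for P in [(.4326,.078,.1),(.4326,.035,.1),(.4326,.121,.1),(.4976,.077,.03)]: print(P,proj('wrist',P,o))
E
```

```text
time_s: 1.73
eef_pos: [0.435, 0.0767, 0.2308]
eef_rot: [-0.0, 0.711, 0.703, -0.0]
wrist_force: [-0.0, -0.8, 0.0]
opening: 0.999
1.7333 [0.43503625 0.07674324 0.23082144] [-4.90462887e-04  7.10844995e-01  7.03348396e-01 -4.30988756e-04] [-0.04669496 -0.80817295  0.04912857]
(0.4326, 0.078, 0.1) (np.float64(313.7312367642841), np.float64(193.74328827712603))
(0.4326, 0.035, 0.1) (np.float64(314.37625988074353), np.float64(244.18397989321866))
(0.4326, 0.121, 0.1) (np.float64(313.0331789837479), np.float64(139.15529547538793))
(0.4976, 0.077, 0.03) (np.float64(379.9766228172546), np.float64(178.12309225115078))
```

View pics/w1.png

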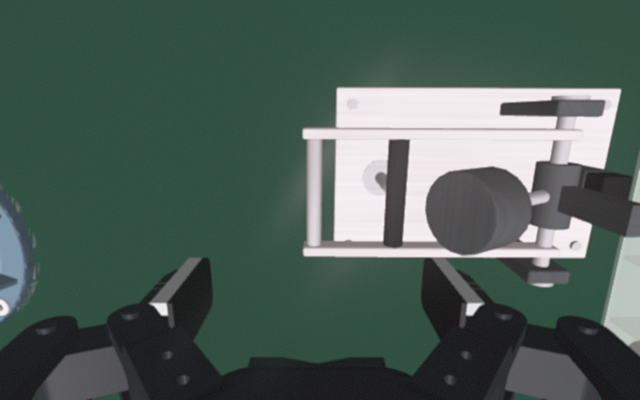

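```bash
python3 -m handwheel '[{"grip":4,"linear":[0.1,-0.2,4],"rotation":[0,0,0]},{"grip":4,"linear":[0.1,-0.2,7],"rotation":[0,0,0]},{"grip":4,"linear":[0.1,-0.2,10],"rotation":[0,0,0]},{"grip":4,"linear":[0.1,-0.2,13],"rotation":[0,0,0]},{"grip":4,"linear":[0.1,-0.2,14.9],"rotation":[0,0,0]},{"grip":4,"linear":[0.1,-0.2,14.9],"rotation":[0,0,0]}]'
python3 - <<'E'
from h import *
o=status.get_obs(); im=cams.camera('wrist'); cv2.imwrite('pics/w2.png',im[:,:,::-1]); print(o['time_s'],o['eef_pos'],o['eef_rot'],o['wrist_force'])
E
```

```text
time_s: 2.28
eef_pos: [0.4293, 0.0746, 0.0785]
eef_rot: [-0.003, 0.713, 0.701, -0.003]
wrist_force: [-0.8, -0.1, -0.1]
opening: 0.469
2.2833 [0.42933246 0.07460025 0.07852717] [-0.0030319   0.7134636   0.70068043 -0.00272691] [-0.76414515 -0.12694449 -0.14739011]
```

View pics/w2.png

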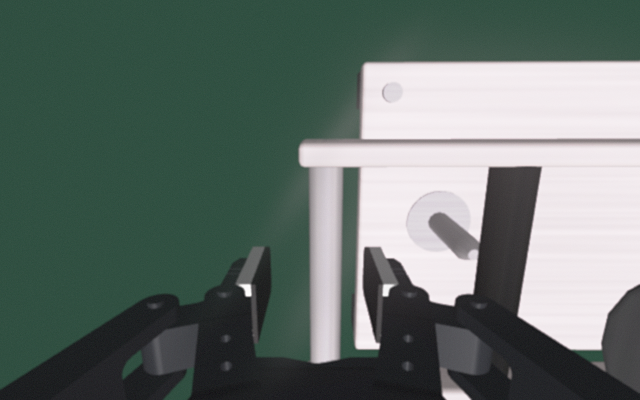

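```bash
python3 -m handwheel '[{"grip":4,"linear":[0.3,0.3,-0.2],"rotation":[0,0,0]},{"grip":4,"linear":[0.3,0.3,-0.2],"rotation":[0,0,0]},{"grip":4,"linear":[0.3,0.3,-0.2],"rotation":[0,0,0]}]'
```

```text
time_s: 2.58
eef_pos: [0.4381, 0.0785, 0.0863]
eef_rot: [0.002, 0.713, 0.702, 0.001]
wrist_force: [1.1, 0.0, -0.2]
opening: 0.466
```

```bash
python3 -m handwheel '[{"grip":4,"linear":[0,-0.2,0.2],"rotation":[0,0,0]},{"grip":4,"linear":[0,-0.2,0.2],"rotation":[0,0,0]},{"grip":4,"linear":[0,-0.2,0.2],"rotation":[0,0,0]},{"grip":4,"linear":[0,-0.2,0.2],"rotation":[0,0,0]}]'
python3 - <<'E'
from h import *
o=status.get_obs(); im=cams.camera('wrist'); cv2.imwrite('pics/w3.png',im[:,:,::-1]); print(o['time_s'],o['eef_pos'],o['eef_rot'],o['wrist_force'])
E
```

```text
time_s: 2.92
eef_pos: [0.4342, 0.0789, 0.0825]
eef_rot: [0.0, 0.712, 0.702, 0.0]
wrist_force: [0.3, 0.1, 0.2]
opening: 0.466
2.9167 [0.43424374 0.07893808 0.08247813] [1.20726754e-04 7.12413163e-01 7.01760261e-01 8.64311594e-05] [0.25404956 0.05537254 0.16069118]
```

View pics/w3.png

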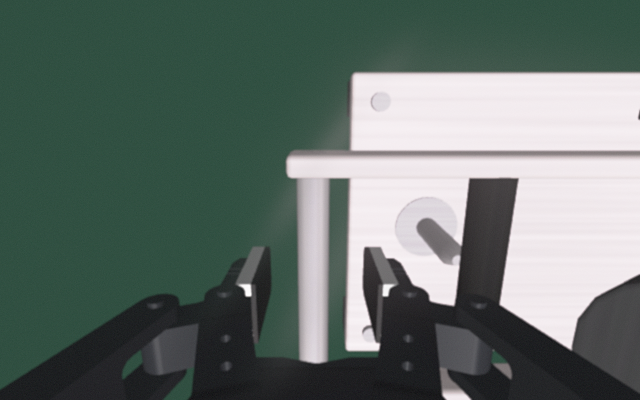

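```bash
python3 -m handwheel '[{"grip":0,"linear":[0,-0.1,0.1],"rotation":[0,0,0]},{"grip":0,"linear":[0,-0.1,0.1],"rotation":[0,0,0]},{"grip":0,"linear":[0,-0.1,0.1],"rotation":[0,0,0]},{"grip":0,"linear":[0,-0.1,0.1],"rotation":[0,0,0]},{"grip":0,"linear":[0,-0.1,0.1],"rotation":[0,0,0]},{"grip":0,"linear":[0,-0.1,0.1],"rotation":[0,0,0]},{"grip":0,"linear":[0,-0.1,0.1],"rotation":[0,0,0]}]'
```

```text
time_s: 3.55
eef_pos: [0.4329, 0.079, 0.0812]
eef_rot: [-0.0, 0.712, 0.702, -0.0]
wrist_force: [-4.0, -0.1, 3.8]
opening: 0.116
```

```bash
python3 -m handwheel '[{"grip":0,"linear":[0,0.01,-0.57],"rotation":[0,0,0]},{"grip":0,"linear":[0,0.06,-1.52],"rotation":[0,0,0]},{"grip":0,"linear":[0,0.21,-2.84],"rotation":[0,0,0]},{"grip":0,"linear":[0,0.46,-4.15],"rotation":[0,0,0]},{"grip":0,"linear":[0,0.79,-5.43],"rotation":[0,0,0]},{"grip":0,"linear":[0,1.22,-6.69],"rotation":[0,0,0]},{"grip":0,"linear":[0,1.73,-7.92],"rotation":[0,0,0]},{"grip":0,"linear":[0,2.33,-9.11],"rotation":[0,0,0]},{"grip":0,"linear":[0,3.0,-10.25],"rotation":[0,0,0]},{"grip":0,"linear":[0,3.76,-11.35],"rotation":[0,0,0]},{"grip":0,"linear":[0,4.59,-12.38],"rotation":[0,0,0]},{"grip":0,"linear":[0,5.49,-13.36],"rotation":[0,0,0]}]'
python3 - <<'E'
from h import *
o=status.get_obs(); im=cams.camera('wrist'); cv2.imwrite('pics/w4.png',im[:,:,::-1]); print(o['time_s'],o['eef_pos'],o['eef_rot'],o['wrist_force'],o['torque'])
E
```

```text
time_s: 4.55
eef_pos: [0.4844, 0.0782, 0.2153]
eef_rot: [-0.003, 0.712, 0.702, -0.004]
wrist_force: [-13.8, -1.0, 7.5]
opening: 0.114
4.55 [0.48442972 0.07819304 0.21532508] [-0.00328688  0.71229516  0.7018636  -0.00350515] [-13.75585347  -0.99096133   7.50069105] [-0.15903267  2.55077403 -0.03138764]
```

View pics/w4.png

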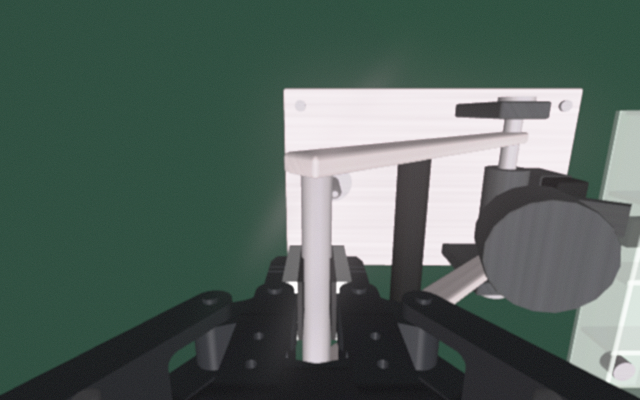

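```bash
cat > arc.py <<'E'
import sys,numpy as np
t0,dr=float(sys.argv[1]),float(sys.argv[2])
for t in map(float,sys.argv[3:]):
    r=19+dr
    print(t, round(19*np.cos(t0)-r*np.cos(t),2), round(-(r*np.sin(t)-19*np.sin(t0)),2))
E
python3 arc.py .78 .15 .78 .82 .86 .9 .94 .97 1.0
```

```text
0.78 -0.11 -0.11
0.82 0.44 -0.64
0.86 1.01 -1.15
0.9 1.6 -1.64
0.94 2.21 -2.1
0.97 2.68 -2.43
1.0 3.16 -2.75
```

```bash
python3 -m handwheel '[{"grip":0,"linear":[0,-0.11,-0.11],"rotation":[0,0,0]},{"grip":0,"linear":[0,0.44,-0.64],"rotation":[0,0,0]},{"grip":0,"linear":[0,1.01,-1.15],"rotation":[0,0,0]},{"grip":0,"linear":[0,1.6,-1.64],"rotation":[0,0,0]},{"grip":0,"linear":[0,2.21,-2.1],"rotation":[0,0,0]},{"grip":0,"linear":[0,2.68,-2.43],"rotation":[0,0,0]},{"grip":0,"linear":[0,3.16,-2.75],"rotation":[0,0,0]},{"grip":0,"linear":[0,3.16,-2.75],"rotation":[0,0,0]},{"grip":0,"linear":[0,3.16,-2.75],"rotation":[0,0,0]}]'
cat > f.py <<'E'
from h import *
o=status.get_obs(); T=T_tool(o); g=T[:3,3]+T[:3,:3]@[0,0,-.0187]
a=np.radians(-.9); ex=np.array([np.cos(a),np.sin(a),0])
d=g-np.array([.6225,.075,.1]); X=d@ex; th=np.arctan2(d[2],-X); F=o['wrist_force']; fx=F@ex
print('t',round(o['time_s'],2),'th',round(th,3),'r mm',round(1e3*np.hypot(X,d[2]),1),'Ftan(+open)',round(fx*np.sin(th)+F[2]*np.cos(th),2),'Frad(out)',round(-fx*np.cos(th)+F[2]*np.sin(th),2),'open',round(o['opening'],3),'tilt',np.round(T[:3,2],3),'tq',np.round(o['torque'],2),'dq',np.round(np.abs(o['dq']).max(),3))
E
python3 f.py
```

```text
time_s: 5.35
eef_pos: [0.5187, 0.0776, 0.2455]
eef_rot: [-0.0, 0.712, 0.702, -0.001]
wrist_force: [-12.1, -0.8, 15.9]
opening: 0.115
t 5.35 th 1.007 r mm 194.2 Ftan(+open) -1.7 Frad(out) 19.88 open 0.115 tilt [-0.002 -0.    -1.   ] tq [-0.04  2.2   0.04] dq 0.008
```

```bash
python3 -m handwheel '[{"grip":0,"linear":[0,-0.11,-0.17],"rotation":[0,0,0]},{"grip":0,"linear":[0,-0.11,-0.17],"rotation":[0,0,0]},{"grip":0,"linear":[0,-0.11,-0.17],"rotation":[0,0,0]}]'
python3 f.py
```

```text
time_s: 5.6
eef_pos: [0.518, 0.0776, 0.2451]
eef_rot: [-0.0, 0.712, 0.702, -0.0]
wrist_force: [-6.0, -0.4, 5.9]
opening: 0.112
t 5.6 th 1.003 r mm 194.3 Ftan(+open) -1.9 Frad(out) 8.23 open 0.112 tilt [-0.001 -0.    -1.   ] tq [-0.01  1.17  0.02] dq 0.002
```

```bash
python3 arc.py 1.0 .14 1 1.03 1.06 1.09 1.12 1.15 1.18 1.2
```

```text
1.0 -0.08 -0.12
1.03 0.41 -0.42
1.06 0.91 -0.71
1.09 1.41 -0.98
1.12 1.93 -1.24
1.15 2.45 -1.48
1.18 2.97 -1.71
1.2 3.33 -1.85
```

```bash
python3 -m handwheel '[{"grip":0,"linear":[0,-0.08,-0.12],"rotation":[0,0,0]},{"grip":0,"linear":[0,0.41,-0.42],"rotation":[0,0,0]},{"grip":0,"linear":[0,0.91,-0.71],"rotation":[0,0,0]},{"grip":0,"linear":[0,1.41,-0.98],"rotation":[0,0,0]},{"grip":0,"linear":[0,1.93,-1.24],"rotation":[0,0,0]},{"grip":0,"linear":[0,2.45,-1.48],"rotation":[0,0,0]},{"grip":0,"linear":[0,2.97,-1.71],"rotation":[0,0,0]},{"grip":0,"linear":[0,3.33,-1.85],"rotation":[0,0,0]},{"grip":0,"linear":[0,3.33,-1.85],"rotation":[0,0,0]},{"grip":0,"linear":[0,3.33,-1.85],"rotation":[0,0,0]}]'
python3 f.py
```

```text
time_s: 6.43
eef_pos: [0.553, 0.0771, 0.2643]
eef_rot: [0.001, 0.712, 0.702, 0.001]
wrist_force: [-5.8, 0.7, 6.9]
opening: 0.113
t 6.43 th 1.207 r mm 195.8 Ftan(+open) -3.01 Frad(out) 8.56 open 0.113 tilt [ 0.002 -0.    -1.   ] tq [ 0.11  1.24 -0.01] dq 0.006
```

```bash
python3 -m handwheel '[{"grip":0,"linear":[0,-0.05,-0.13],"rotation":[0,0,0]},{"grip":0,"linear":[0,-0.05,-0.13],"rotation":[0,0,0]}]'
python3 f.py
python3 - <<'E'
from h import *
for n in('wrist','scene'):
    im=cams.camera(n); cv2.imwrite(f'pics/{n}5.png',im[:,:,::-1])
E
```

```text
time_s: 6.6
eef_pos: [0.5518, 0.0771, 0.2639]
eef_rot: [-0.0, 0.712, 0.702, 0.0]
wrist_force: [-2.1, 1.0, -0.4]
opening: 0.111
t 6.6 th 1.201 r mm 195.8 Ftan(+open) -2.13 Frad(out) 0.42 open 0.111 tilt [ 0.  0. -1.] tq [ 0.1   0.76 -0.05] dq 0.003
```

View pics/wrist5.png

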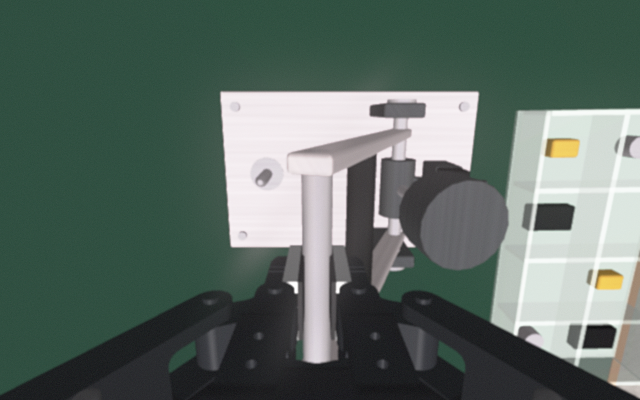

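View pics/scene5.png

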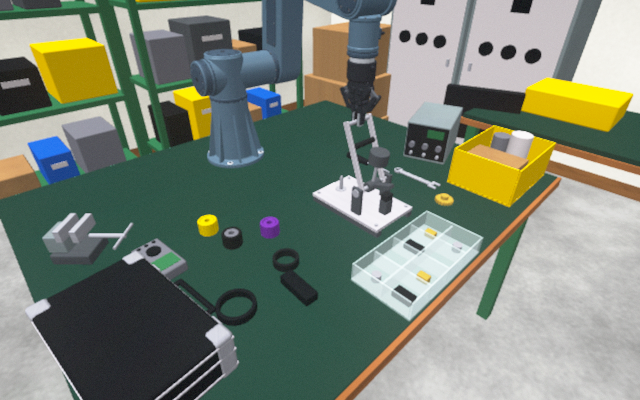

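```bash
sed -i 's/\.075,\.1\]/.075,.106]/' f.py; python3 f.py; python3 arc.py 1.19 0 1.21 1.23 1.25 1.27 1.29
```

```text
t 6.7 th 1.189 r mm 190.2 Ftan(+open) -2.18 Frad(out) 0.95 open 0.114 tilt [-0.  0. -1.] tq [0.13 0.76 0.02] dq 0.005
1.21 0.35 -0.14
1.23 0.71 -0.27
1.25 1.07 -0.39
1.27 1.43 -0.51
1.29 1.8 -0.62
```

```bash
python3 -m handwheel '[{"grip":0,"linear":[0,0.35,-0.14],"rotation":[0,0,0]},{"grip":0,"linear":[0,0.71,-0.27],"rotation":[0,0,0]},{"grip":0,"linear":[0,0.89,-0.34],"rotation":[0,0,0]},{"grip":0,"linear":[0,0.89,-0.34],"rotation":[0,0,0]},{"grip":0,"linear":[0,0.89,-0.34],"rotation":[0,0,0]}]'
python3 f.py
```

```text
time_s: 7.12
eef_pos: [0.5609, 0.0769, 0.2677]
eef_rot: [0.0, 0.713, 0.702, 0.0]
wrist_force: [-0.8, 0.7, 1.6]
opening: 0.116
t 7.12 th 1.241 r mm 190.6 Ftan(+open) -0.26 Frad(out) 1.73 open 0.116 tilt [ 0.001  0.    -1.   ] tq [ 0.2   0.55 -0.05] dq 0.011
```

```bash
python3 -m handwheel '[{"grip":0,"linear":[0,0.36,-0.13],"rotation":[0,0,0]},{"grip":0,"linear":[0,0.72,-0.25],"rotation":[0,0,0]},{"grip":0,"linear":[0,0.91,-0.3],"rotation":[0,0,0]},{"grip":0,"linear":[0,0.91,-0.3],"rotation":[0,0,0]},{"grip":0,"linear":[0,0.91,-0.3],"rotation":[0,0,0]}]'
python3 f.py; python3 arc.py 1.29 0 1.31 1.33 1.34
```

```text
time_s: 7.53
eef_pos: [0.5704, 0.0768, 0.2711]
eef_rot: [0.001, 0.713, 0.702, 0.001]
wrist_force: [-1.2, 2.0, 4.5]
opening: 0.113
t 7.53 th 1.294 r mm 191.0 Ftan(+open) 0.01 Frad(out) 4.7 open 0.113 tilt [ 0.002  0.    -1.   ] tq [ 0.22  0.32 -0.02] dq 0.004
1.31 0.37 -0.1
1.33 0.73 -0.2
1.34 0.92 -0.24
```

```bash
python3 -m handwheel '[{"grip":0,"linear":[0,0.35,-0.17],"rotation":[0,0,0]},{"grip":0,"linear":[0,0.71,-0.27],"rotation":[0,0,0]},{"grip":0,"linear":[0,0.9,-0.32],"rotation":[0,0,0]},{"grip":0,"linear":[0,0.9,-0.32],"rotation":[0,0,0]},{"grip":0,"linear":[0,0.9,-0.32],"rotation":[0,0,0]}]'
python3 f.py; python3 arc.py 1.34 0 1.36 1.38 1.39
```

```text
time_s: 7.95
eef_pos: [0.5785, 0.0767, 0.2733]
eef_rot: [-0.0, 0.712, 0.702, -0.0]
wrist_force: [-1.9, 0.7, 0.8]
opening: 0.11
t 7.95 th 1.339 r mm 191.2 Ftan(+open) -1.67 Frad(out) 1.24 open 0.11 tilt [-0.  0. -1.] tq [ 0.24  0.6  -0.  ] dq 0.006
1.36 0.37 -0.08
1.38 0.74 -0.16
1.39 0.93 -0.19
```

```bash
python3 -m handwheel '[{"grip":0,"linear":[0,0.15,-0.04],"rotation":[0,0,0]},{"grip":0,"linear":[0,0.3,-0.08],"rotation":[0,0,0]},{"grip":0,"linear":[0,0.3,-0.08],"rotation":[0,0,0]},{"grip":0,"linear":[0,0.3,-0.08],"rotation":[0,0,0]}]'
python3 f.py;
```

```text
time_s: 8.28
eef_pos: [0.5813, 0.0766, 0.274]
eef_rot: [-0.0, 0.713, 0.702, -0.0]
wrist_force: [-1.4, 1.5, 0.3]
opening: 0.111
t 8.28 th 1.354 r mm 191.2 Ftan(+open) -1.35 Frad(out) 0.6 open 0.111 tilt [-0.001  0.    -1.   ] tq [0.21 0.71 0.02] dq 0.002
```

```bash
python3 -m handwheel '[{"grip":0,"linear":[0,0.15,-0.04],"rotation":[0,0,0]},{"grip":0,"linear":[0,0.3,-0.07],"rotation":[0,0,0]},{"grip":0,"linear":[0,0.3,-0.07],"rotation":[0,0,0]},{"grip":0,"linear":[0,0.3,-0.07],"rotation":[0,0,0]}]'
python3 f.py;
```

```text
time_s: 8.62
eef_pos: [0.5852, 0.0766, 0.2753]
eef_rot: [0.001, 0.713, 0.702, 0.001]
wrist_force: [-0.2, 2.3, -1.3]
opening: 0.114
t 8.62 th 1.374 r mm 191.6 Ftan(+open) -0.45 Frad(out) -1.24 open 0.114 tilt [ 0.002  0.    -1.   ] tq [ 0.26 -0.   -0.03] dq 0.003
```

```bash
python3 -m handwheel '[{"grip":0,"linear":[0,0.25,-0.03],"rotation":[0,0,0]},{"grip":0,"linear":[0,0.5,-0.06],"rotation":[0,0,0]},{"grip":0,"linear":[0,0.6,-0.08],"rotation":[0,0,0]},{"grip":0,"linear":[0,0.6,-0.08],"rotation":[0,0,0]},{"grip":0,"linear":[0,0.6,-0.08],"rotation":[0,0,0]}]'
python3 f.py;
```

```text
time_s: 9.03
eef_pos: [0.5908, 0.0765, 0.2763]
eef_rot: [0.0, 0.712, 0.702, 0.0]
wrist_force: [-1.0, 2.4, 2.4]
opening: 0.113
t 9.03 th 1.404 r mm 191.6 Ftan(+open) -0.64 Frad(out) 2.57 open 0.113 tilt [ 0.001 -0.    -1.   ] tq [0.32 0.39 0.01] dq 0.005
```

```bash
python3 -m handwheel '[{"grip":0,"linear":[-0.05,0.25,-0.03],"rotation":[0,0,0]},{"grip":0,"linear":[-0.05,0.5,-0.05],"rotation":[0,0,0]},{"grip":0,"linear":[-0.05,0.6,-0.07],"rotation":[0,0,0]},{"grip":0,"linear":[-0.05,0.6,-0.07],"rotation":[0,0,0]},{"grip":0,"linear":[-0.05,0.6,-0.07],"rotation":[0,0,0]}]'
python3 f.py;
```

```text
time_s: 9.45
eef_pos: [0.5967, 0.0764, 0.2772]
eef_rot: [-0.0, 0.712, 0.702, 0.001]
wrist_force: [-1.5, 4.1, 5.6]
opening: 0.114
t 9.45 th 1.435 r mm 191.6 Ftan(+open) -0.75 Frad(out) 5.75 open 0.114 tilt [ 0.001  0.001 -1.   ] tq [ 0.62  0.69 -0.04] dq 0.002
```

```bash
python3 -m handwheel '[{"grip":0,"linear":[0.1,0.25,-0.1],"rotation":[0,0,0]},{"grip":0,"linear":[0.1,0.5,-0.12],"rotation":[0,0,0]},{"grip":0,"linear":[0.1,0.6,-0.13],"rotation":[0,0,0]},{"grip":0,"linear":[0.1,0.6,-0.13],"rotation":[0,0,0]},{"grip":0,"linear":[0.1,0.6,-0.13],"rotation":[0,0,0]}]'
python3 f.py;
```

```text
time_s: 9.87
eef_pos: [0.6033, 0.0764, 0.2784]
eef_rot: [0.001, 0.713, 0.702, 0.0]
wrist_force: [1.1, 0.2, 5.3]
opening: 0.114
t 9.87 th 1.47 r mm 192.1 Ftan(+open) 1.6 Frad(out) 5.12 open 0.114 tilt [ 0.002 -0.001 -1.   ] tq [0.01 0.14 0.03] dq 0.002
```

```bash
python3 -m handwheel '[{"grip":0,"linear":[0,0.25,-0.02],"rotation":[0,0,0]},{"grip":0,"linear":[0,0.5,-0.04],"rotation":[0,0,0]},{"grip":0,"linear":[0,0.6,-0.04],"rotation":[0,0,0]},{"grip":0,"linear":[0,0.6,-0.04],"rotation":[0,0,0]},{"grip":0,"linear":[0,0.6,-0.04],"rotation":[0,0,0]}]'
python3 f.py;
```

```text
time_s: 10.28
eef_pos: [0.6091, 0.0763, 0.2789]
eef_rot: [0.001, 0.713, 0.702, 0.0]
wrist_force: [-0.6, -1.6, 6.2]
opening: 0.107
t 10.28 th 1.501 r mm 192.1 Ftan(+open) -0.16 Frad(out) 6.25 open 0.107 tilt [ 0.001 -0.001 -1.   ] tq [-0.05  0.51  0.  ] dq 0.002
```

```bash
python3 -m handwheel '[{"grip":0,"linear":[0,0.25,-0.09],"rotation":[0,0,0]},{"grip":0,"linear":[0,0.5,-0.1],"rotation":[0,0,0]},{"grip":0,"linear":[0,0.5,-0.1],"rotation":[0,0,0]},{"grip":0,"linear":[0,0.5,-0.1],"rotation":[0,0,0]}]'
python3 f.py;
```

```text
time_s: 10.62
eef_pos: [0.6134, 0.0762, 0.2792]
eef_rot: [-0.0, 0.713, 0.702, -0.001]
wrist_force: [-3.7, -0.7, 5.0]
opening: 0.114
t 10.62 th 1.523 r mm 192.1 Ftan(+open) -3.46 Frad(out) 5.22 open 0.114 tilt [-0.001 -0.001 -1.   ] tq [-0.19  0.98  0.06] dq 0.004
```

```bash
python3 -m handwheel '[{"grip":0,"linear":[0,0.25,-0.01],"rotation":[0,0,0]},{"grip":0,"linear":[0,0.5,-0.02],"rotation":[0,0,0]},{"grip":0,"linear":[0,0.5,-0.02],"rotation":[0,0,0]},{"grip":0,"linear":[0,0.5,-0.02],"rotation":[0,0,0]}]'
python3 f.py;
```

```text
time_s: 10.95
eef_pos: [0.6182, 0.0761, 0.2798]
eef_rot: [-0.0, 0.713, 0.702, -0.001]
wrist_force: [-4.9, -1.5, 7.8]
opening: 0.113
t 10.95 th 1.548 r mm 192.6 Ftan(+open) -4.66 Frad(out) 7.92 open 0.113 tilt [-0.001 -0.001 -1.   ] tq [-0.24  1.15  0.04] dq 0.003
```

```bash
python3 - <<'E'
from h import *
for n in('wrist','scene'):
    im=cams.camera(n)[:,:,::-1]
    if n=='scene': im=cv2.resize(im[90:240,290:440],None,fx=4,fy=4,interpolation=cv2.INTER_CUBIC)
    cv2.imwrite(f'pics/{n}6.png',im)
E
```

```text
(no output)
```

View pics/scene6.png

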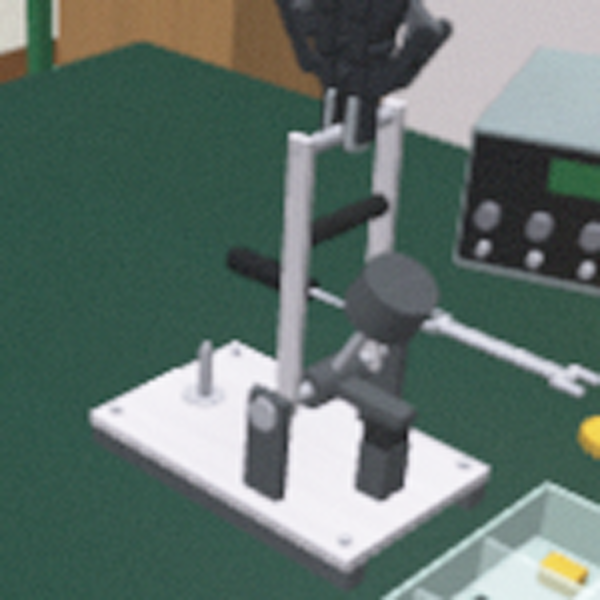

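```bash
python3 f.py; python3 - <<'E'
import cv2
a=cv2.imread('pics/scene6.png'); cv2.imwrite('pics/s6c.png',cv2.resize(a[330:520,230:450],None,fx=3,fy=3,interpolation=cv2.INTER_CUBIC)*1)
E
```

```text
t 11.05 th 1.548 r mm 192.6 Ftan(+open) -5.61 Frad(out) 8.18 open 0.111 tilt [-0.001 -0.001 -1.   ] tq [-0.23  1.16 -0.03] dq 0.003
```

View pics/s6c.png

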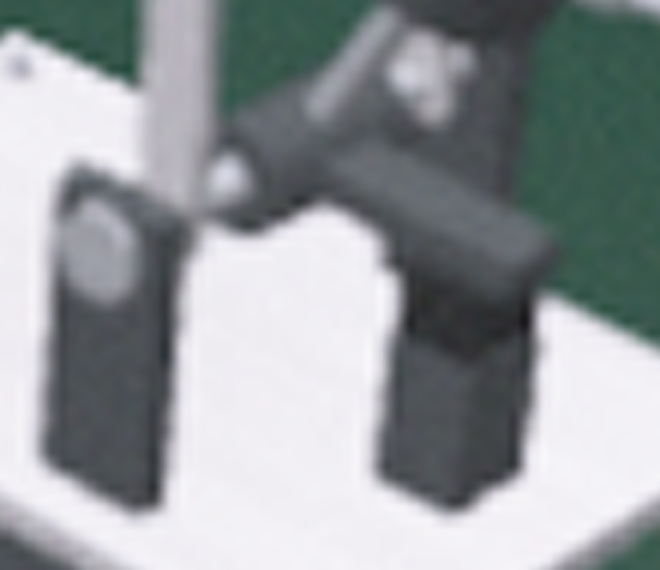

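View pics/wrist6.png

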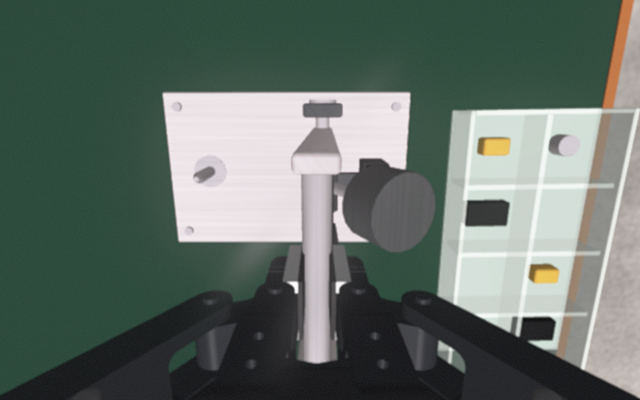

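```bash
python3 -m handwheel '[{"grip":0,"linear":[0,-0.2,-0.1],"rotation":[0,0,0]},{"grip":0,"linear":[0,-0.2,-0.1],"rotation":[0,0,0]},{"grip":0,"linear":[0,-0.2,-0.1],"rotation":[0,0,0]}]'
python3 f.py;
```

```text
time_s: 11.3
eef_pos: [0.616, 0.0762, 0.2798]
eef_rot: [-0.0, 0.713, 0.702, -0.001]
wrist_force: [-3.7, -2.6, 1.0]
opening: 0.109
t 11.3 th 1.537 r mm 192.6 Ftan(+open) -3.6 Frad(out) 1.14 open 0.109 tilt [-0.001 -0.001 -1.   ] tq [-0.39  0.91  0.03] dq 0.002
```

```bash
python3 -m handwheel '[{"grip":0,"linear":[0,-0.15,0],"rotation":[0,0,0]},{"grip":0,"linear":[0,-0.15,0],"rotation":[0,0,0]},{"grip":2.2,"linear":[0,-0.15,0],"rotation":[0,0,0]},{"grip":2.2,"linear":[0,-0.15,0],"rotation":[0,0,0]},{"grip":2.2,"linear":[0,-0.15,0],"rotation":[0,0,0]},{"grip":2.2,"linear":[0,-0.15,0],"rotation":[0,0,0]},{"grip":2.2,"linear":[0,-0.15,0],"rotation":[0,0,0]}]'
python3 f.py; python3 - <<'E'
from h import *
im=cams.camera('wrist'); cv2.imwrite('pics/w7.png',im[:,:,::-1])
E
```

```text
time_s: 11.88
eef_pos: [0.6152, 0.0769, 0.2806]
eef_rot: [0.0, 0.712, 0.702, 0.0]
wrist_force: [-0.4, -0.9, -0.8]
opening: 0.255
t 11.88 th 1.533 r mm 193.5 Ftan(+open) -0.45 Frad(out) -0.79 open 0.255 tilt [ 0.001  0.    -1.   ] tq [ 0.02 -0.02  0.06] dq 0.004
```

View pics/w7.png

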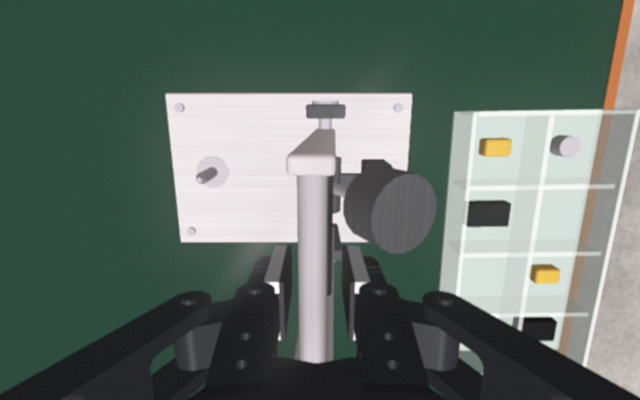

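```bash
python3 -m handwheel '[{"grip":4,"linear":[0,-0.1,-1],"rotation":[0,0,0]},{"grip":4,"linear":[0,-0.1,-2.5],"rotation":[0,0,0]},{"grip":4,"linear":[0,-0.1,-5],"rotation":[0,0,0]},{"grip":6,"linear":[0,-0.1,-8],"rotation":[0,0,0]},{"grip":7.2,"linear":[0,-0.1,-8],"rotation":[0,0,0]},{"grip":7.2,"linear":[-10,-3.8,-8],"rotation":[0,0,0]},{"grip":7.2,"linear":[-10,-3.8,-8],"rotation":[0,0,0]},{"grip":7.2,"linear":[-20,-7.5,-6],"rotation":[0,0,0]},{"grip":7.2,"linear":[-20,-7.5,-4],"rotation":[0,0,0]},{"grip":7.2,"linear":[-30,-11.2,0],"rotation":[0,0,0]},{"grip":7.2,"linear":[-39.2,-14.8,5],"rotation":[0,0,0]},{"grip":7.2,"linear":[-39.2,-14.8,8],"rotation":[0,0,0]}]'
python3 - <<'E'
from h import *
im=cams.camera('scene')[:,:,::-1]; cv2.imwrite('pics/s8.png',cv2.resize(im[90:260,190:440],None,fx=3.2,fy=3.2,interpolation=cv2.INTER_CUBIC))
E
```

```text
time_s: 12.93
eef_pos: [0.5133, -0.183, 0.288]
eef_rot: [0.002, 0.713, 0.702, 0.0]
wrist_force: [1.4, -0.1, 0.2]
opening: 0.842
```

View pics/s8.png

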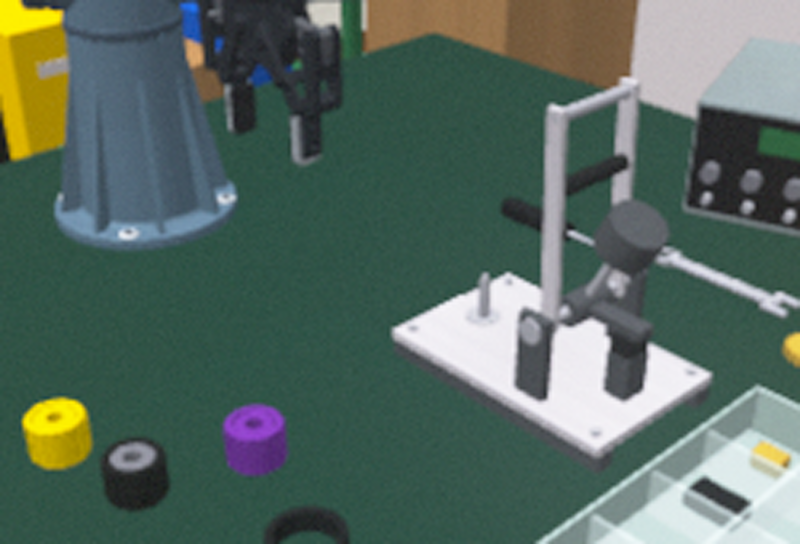

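```bash
python3 -m handwheel '[{"grip":7.2,"linear":[-13.1,-5,6],"rotation":[0,0,0]},{"grip":7.2,"linear":[-13.1,-5,6],"rotation":[0,0,0]},{"grip":7.2,"linear":[-13.1,-5,10],"rotation":[0,0,0]},{"grip":7.2,"linear":[-13.1,-5,12.8],"rotation":[0,0,0]},{"grip":7.2,"linear":[-13.1,-5,12.8],"rotation":[0,0,0]},{"grip":7.2,"linear":[-13.1,-5,12.8],"rotation":[0,0,0]},{"grip":7.2,"linear":[-13.1,-5,12.8],"rotation":[0,0,0]}]'
python3 - <<'E'
from h import *
o=status.get_obs(); im=cams.camera('wrist')[:,:,::-1]; cv2.imwrite('pics/w9.png',im); print(o['eef_pos'],proj('wrist',(.4613,-.3126,.04),o))
E
```

```text
time_s: 13.57
eef_pos: [0.4608, -0.3107, 0.1576]
eef_rot: [-0.002, 0.713, 0.701, 0.0]
wrist_force: [-0.2, -0.3, 0.7]
opening: 0.845
[ 0.46075246 -0.31072767  0.15760149] (np.float64(317.63674332901815), np.float64(201.96106079377856))
```

View pics/w9.png

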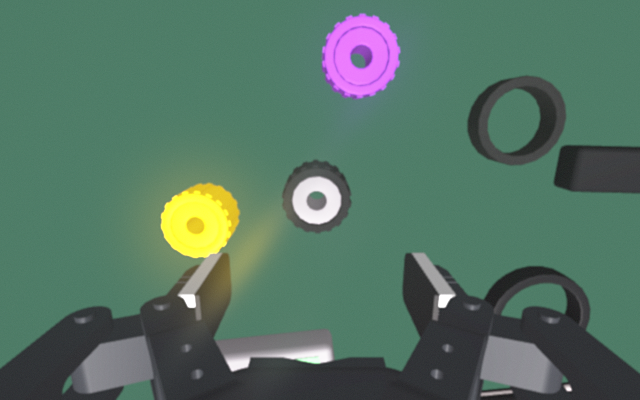

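```bash
python3 - <<'E'
from h import *
o=status.get_obs(); a=cv2.imread('pics/w9.png')
h=cv2.cvtColor(a,cv2.COLOR_BGR2HSV); m=((h[:,:,1]<50)&(h[:,:,2]>130)).astype(np.uint8); s=np.zeros_like(m); s[165:240,280:355]=m[165:240,280:355]
c=max(cv2.findContours(s,0,1)[0],key=cv2.contourArea); e=cv2.fitEllipse(c); print(e)
print(ray('wrist',*e[0],.04,o))
cv2.imwrite('pics/w9c.png',cv2.resize(a[140:260,250:390],None,fx=5,fy=5,interpolation=cv2.INTER_CUBIC))
E
```

```text
((316.1398620605469, 199.83827209472656), (47.4830436706543, 48.493438720703125), 95.69920349121094)
[ 0.46184297 -0.31201003  0.04      ]
```

View pics/w9c.png

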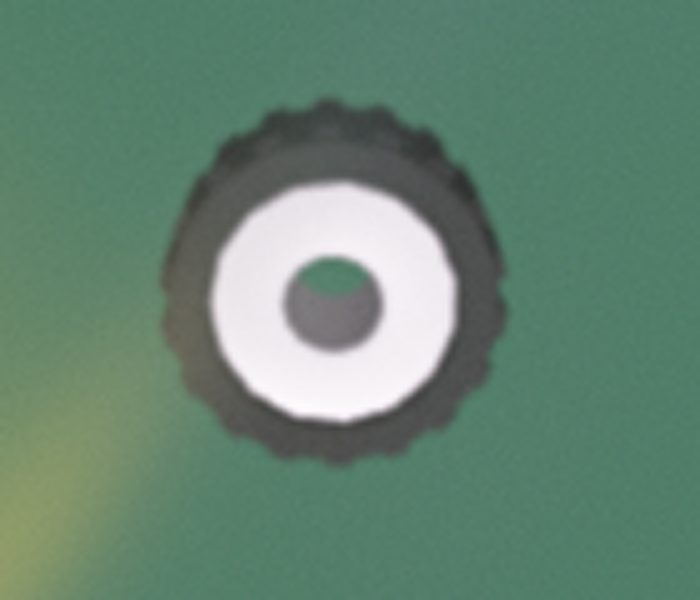

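```bash
python3 -m handwheel '[{"grip":7.2,"linear":[-0.15,0.1,3],"rotation":[0,0,0]},{"grip":7.2,"linear":[-0.15,0.1,6],"rotation":[0,0,0]},{"grip":7.2,"linear":[-0.15,0.1,9],"rotation":[0,0,0]},{"grip":7.2,"linear":[-0.15,0.1,11.5],"rotation":[0,0,0]},{"grip":7.2,"linear":[-0.15,0.1,13],"rotation":[0,0,0]},{"grip":7.2,"linear":[-0.15,0.1,14],"rotation":[0,0,0]},{"grip":7.2,"linear":[-0.15,0.1,14.5],"rotation":[0,0,0]},{"grip":7.2,"linear":[-0.15,0.1,14.7],"rotation":[0,0,0]},{"grip":7.2,"linear":[-0.15,0.1,14.7],"rotation":[0,0,0]},{"grip":7.2,"linear":[-0.15,0.1,14.7],"rotation":[0,0,0]}]'
python3 - <<'E'
from h import *
o=status.get_obs(); im=cams.camera('wrist')[:,:,::-1]; cv2.imwrite('pics/w10.png',im)
E
```

```text
time_s: 14.45
eef_pos: [0.4636, -0.3133, 0.013]
eef_rot: [0.001, 0.712, 0.702, 0.0]
wrist_force: [0.1, -0.8, -0.5]
opening: 0.843
```

View pics/w10.png

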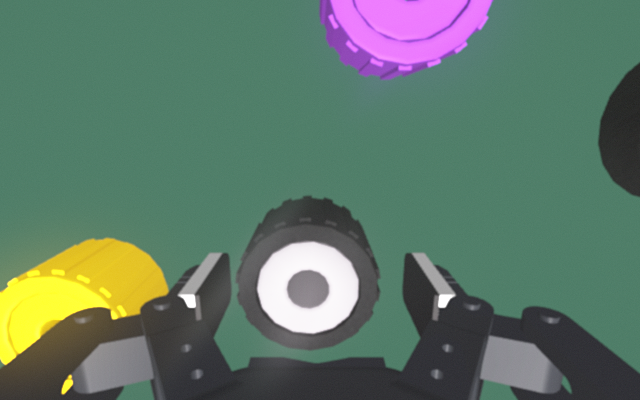

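```bash
python3 -m handwheel '[{"grip":7.2,"linear":[0,-0.2,0.3],"rotation":[0,0,0]},{"grip":7.2,"linear":[0,-0.2,0.3],"rotation":[0,0,0]},{"grip":7.2,"linear":[0,-0.2,0.3],"rotation":[0,0,0]}]'
python3 - <<'E'
from h import *
o=status.get_obs(); a=cams.camera('wrist')[:,:,::-1].copy()
h=cv2.cvtColor(a,cv2.COLOR_BGR2HSV); m=((h[:,:,1]<50)&(h[:,:,2]>130)).astype(np.uint8); s=np.zeros_like(m); s[225:345,250:370]=m[225:345,250:370]
c=max(cv2.findContours(s,0,1)[0],key=cv2.contourArea); e=cv2.fitEllipse(c); print(e)
print(o['eef_pos'],ray('wrist',*e[0],.04,o))
E
```

```text
time_s: 14.75
eef_pos: [0.4603, -0.3126, 0.0085]
eef_rot: [0.0, 0.713, 0.702, -0.0]
wrist_force: [-0.1, -0.8, -0.5]
opening: 0.841
((316.3627014160156, 294.5902404785156), (94.3818359375, 104.31558990478516), 89.11795806884766)
[ 0.46033201 -0.31257812  0.00854691] [ 0.4603726  -0.31016339  0.04      ]
```

```bash
python3 -m handwheel '[{"grip":0,"linear":[0.1,0,0],"rotation":[0,0,0]},{"grip":0,"linear":[0.1,0,0],"rotation":[0,0,0]},{"grip":0,"linear":[0.1,0,0],"rotation":[0,0,0]},{"grip":0,"linear":[0.1,0,0],"rotation":[0,0,0]},{"grip":0,"linear":[0.1,0,0],"rotation":[0,0,0]},{"grip":0,"linear":[0.1,0,0],"rotation":[0,0,0]}]'
python3 -m handwheel '[{"grip":0,"linear":[0,0,-2],"rotation":[0,0,0]},{"grip":0,"linear":[0,0,-5],"rotation":[0,0,0]},{"grip":0,"linear":[0,0,-9],"rotation":[0,0,0]},{"grip":0,"linear":[0,0,-12],"rotation":[0,0,0]},{"grip":0,"linear":[0,0,-13],"rotation":[0,0,0]},{"grip":0,"linear":[0,0,-13],"rotation":[0,0,0]}]'
python3 - <<'E'
from h import *
o=status.get_obs(); im=cams.camera('wrist')[:,:,::-1]; cv2.imwrite('pics/w11.png',im)
E
```

```text
time_s: 15.3
eef_pos: [0.4606, -0.3116, 0.0089]
eef_rot: [0.0, 0.712, 0.702, -0.0]
wrist_force: [-1.9, 1.0, 5.5]
opening: 0.595
time_s: 15.8
eef_pos: [0.4621, -0.313, 0.1416]
eef_rot: [0.003, 0.712, 0.702, -0.0]
wrist_force: [0.1, 0.4, -2.2]
opening: 0.596
```

View pics/w11.png

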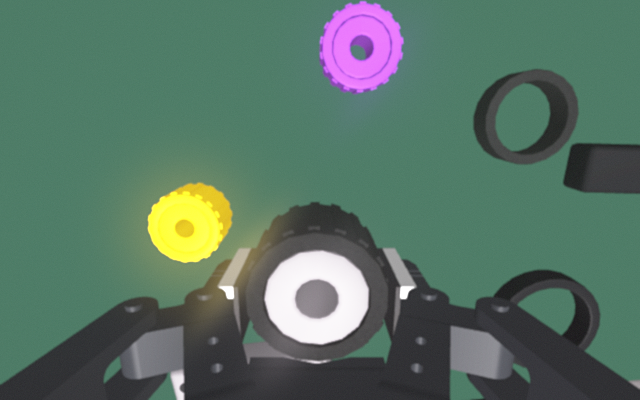

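```bash
python3 - <<'E'
from h import *
a=cv2.imread('pics/w3.png'); cv2.imwrite('pics/w3c.png',cv2.resize(a[180:290,380:490],None,fx=5,fy=5,interpolation=cv2.INTER_CUBIC))
b=cv2.imread('pics/w7.png'); cv2.imwrite('pics/w7c.png',cv2.resize(b[140:210,170:250],None,fx=7,fy=7,interpolation=cv2.INTER_CUBIC))
a=cv2.imread('pics/w11.png')
h=cv2.cvtColor(a,cv2.COLOR_BGR2HSV); m=((h[:,:,1]<50)&(h[:,:,2]>130)).astype(np.uint8); s=np.zeros_like(m); s[240:352,255:378]=m[240:352,255:378]
s[:, :262]=0
c=max(cv2.findContours(s,0,1)[0],key=cv2.contourArea); e=cv2.fitEllipse(c); print(e)
f,cx,cy,i=K('wrist'); M=i['mount']
d=M[:3,:3]@[(e[0][0]-cx)/f,(e[0][1]-cy)/f,1]
for zz in(-.029,-.031,-.033): print(zz,M[:3,3]+d*(zz-M[2,3])/d[2])
E
```

```text
((316.40185546875, 296.8201904296875), (93.49486541748047, 103.80697631835938), 89.33882904052734)
-0.029 [ 1.48516519e-04  1.57832985e-05 -2.90000000e-02]
-0.031 [ 1.28194866e-03  1.76416284e-05 -3.10000000e-02]
-0.033 [ 2.41538081e-03  1.94999583e-05 -3.30000000e-02]
```

View pics/w3c.png

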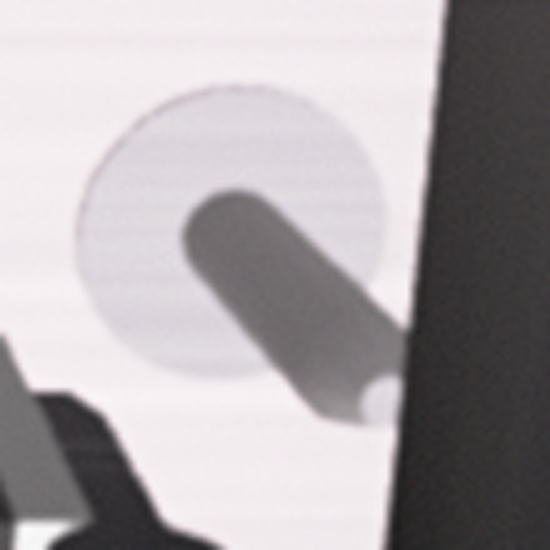

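View pics/w7c.png

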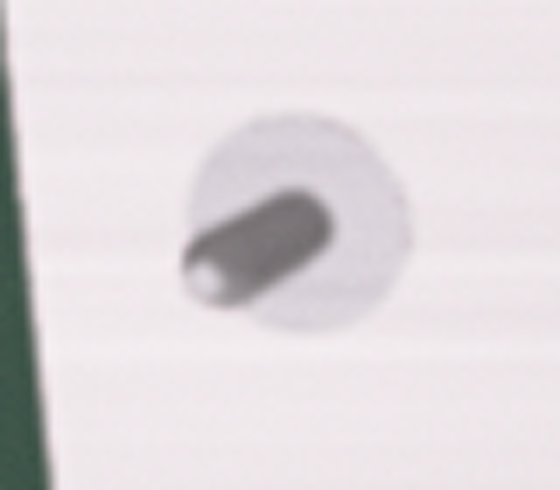

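```bash
python3 - <<'E'
from h import *
o3=dict(eef_pos=np.array([.43424,.07894,.08248]),eef_rot=[1.2e-4,.71241,.70176,8.6e-5])
o7=dict(eef_pos=np.array([.6152,.0769,.2806]),eef_rot=[0,.712,.702,0])
o7['eef_rot']=np.array(o7['eef_rot'])/np.linalg.norm(o7['eef_rot'])
print(ray('wrist',426.2,226.0,.0305,o3)); print(ray('wrist',213,171.6,.0305,o7)); print('tip',ray('wrist',199.6,179.3,.078,o7)); print('tip3',ray('wrist',380/5+380,398/5+180,.078,o3))
E
```

```text
[0.49822826 0.07820868 0.0305    ]
[0.49822104 0.07769714 0.0305    ]
tip [0.4984037  0.07786595 0.078     ]
tip3 [0.49744716 0.07794525 0.078     ]
```

```bash
python3 -m handwheel '[{"grip":0,"linear":[3,0.3,-2],"rotation":[0,0,0]},{"grip":0,"linear":[7,0.6,-3],"rotation":[0,0,0]},{"grip":0,"linear":[11,0.9,-3],"rotation":[0,0,0]},{"grip":0,"linear":[15,1.2,-3],"rotation":[0,0,0]},{"grip":0,"linear":[19,1.5,-3],"rotation":[0,0,0]},{"grip":0,"linear":[23,1.8,-3],"rotation":[0,0,0]},{"grip":0,"linear":[27,2.1,-3],"rotation":[0,0,0]},{"grip":0,"linear":[31,2.4,-3],"rotation":[0,0,0]},{"grip":0,"linear":[34,2.7,-3],"rotation":[0,0,0]},{"grip":0,"linear":[36.5,2.9,-3],"rotation":[0,0,0]},{"grip":0,"linear":[38.3,3,-3],"rotation":[0,0,0]},{"grip":0,"linear":[39,3.06,-3],"rotation":[0,0,0]}]'
python3 -m handwheel '[{"grip":0,"linear":[0,0,0],"rotation":[0,0,0]},{"grip":0,"linear":[0,0,0],"rotation":[0,0,0]},{"grip":0,"linear":[0,0,0],"rotation":[0,0,0]},{"grip":0,"linear":[0,0,0],"rotation":[0,0,0]}]'
python3 - <<'E'
from h import *
o=status.get_obs(); im=cams.camera('wrist')[:,:,::-1]; cv2.imwrite('pics/w12.png',im);print(o['eef_pos'],o['eef_rot'],o['wrist_force'])
im=cams.camera('scene')[:,:,::-1]; cv2.imwrite('pics/s12.png',cv2.resize(im[80:240,260:440],None,fx=4,fy=4,interpolation=cv2.INTER_CUBIC))
E
```

```text
time_s: 16.85
eef_pos: [0.495, 0.0806, 0.1653]
eef_rot: [-0.002, 0.712, 0.703, -0.001]
wrist_force: [-1.1, -0.3, -2.5]
opening: 0.592
time_s: 17.18
eef_pos: [0.4969, 0.0768, 0.1679]
eef_rot: [-0.0, 0.713, 0.701, -0.0]
wrist_force: [-0.3, -0.5, -1.4]
opening: 0.592
[0.49687501 0.07677416 0.16788887] [-2.17388284e-04  7.13055464e-01  7.01107474e-01 -4.08791538e-04] [-0.31934948 -0.51829483 -1.35746641]
```

View pics/w12.png

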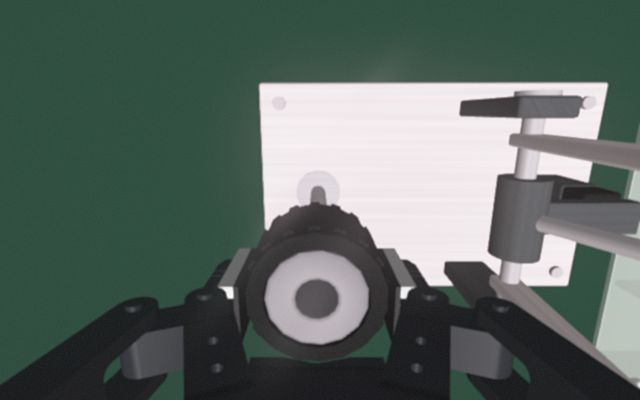

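View pics/s12.png

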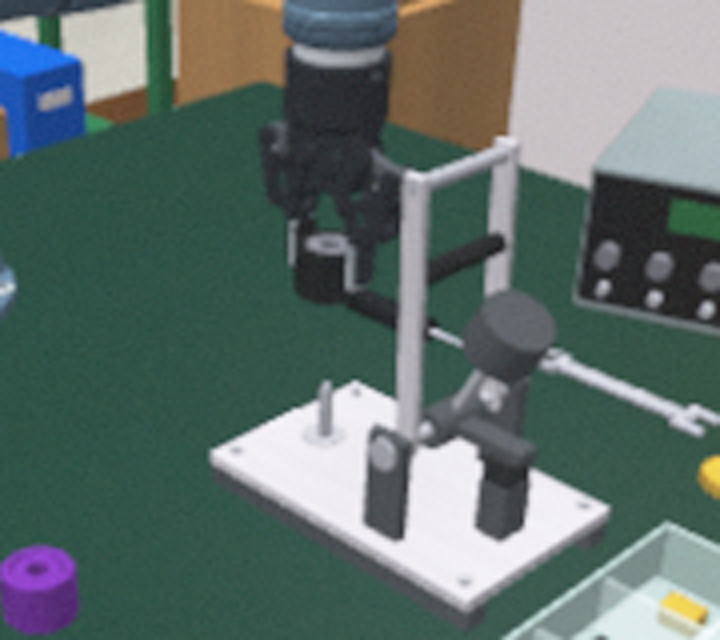

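```bash
python3 -m handwheel '[{"grip":0,"linear":[0,0.13,2],"rotation":[0,0,0]},{"grip":0,"linear":[0,0.13,4],"rotation":[0,0,0]},{"grip":0,"linear":[0,0.13,5.5],"rotation":[0,0,0]},{"grip":0,"linear":[0,0.13,6.5],"rotation":[0,0,0]},{"grip":0,"linear":[0,0.13,7],"rotation":[0,0,0]},{"grip":0,"linear":[0,0.13,7.2],"rotation":[0,0,0]},{"grip":0,"linear":[0,0.13,7.2],"rotation":[0,0,0]},{"grip":0,"linear":[0,0.13,7.2],"rotation":[0,0,0]},{"grip":0,"linear":[0,0.13,7.2],"rotation":[0,0,0]}]'
python3 - <<'E'
from h import *
o=status.get_obs(); im=cams.camera('scene')[:,:,::-1]; cv2.imwrite('pics/s13.png',cv2.resize(im[120:220,290:390],None,fx=6,fy=6,interpolation=cv2.INTER_CUBIC)); print(o['eef_pos'],o['wrist_force'])
E
```

```text
time_s: 18.03
eef_pos: [0.4992, 0.0779, 0.0974]
eef_rot: [0.001, 0.712, 0.702, 0.001]
wrist_force: [-0.1, 0.4, -1.0]
opening: 0.591
[0.49916465 0.07788096 0.09738497] [-0.08683372  0.37615226 -1.00314864]
```

View pics/s13.png

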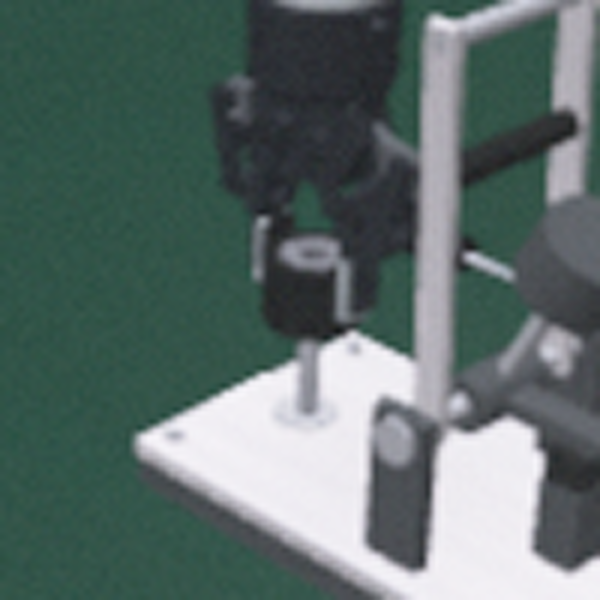

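```bash
python3 -m handwheel '[{"grip":0,"linear":[-0.08,-0.05,0.3],"rotation":[0,0,0]},{"grip":0,"linear":[-0.08,-0.05,0.7],"rotation":[0,0,0]},{"grip":0,"linear":[-0.08,-0.05,1.0],"rotation":[0,0,0]},{"grip":0,"linear":[-0.08,-0.05,1.3],"rotation":[0,0,0]},{"grip":0,"linear":[-0.08,-0.05,1.5],"rotation":[0,0,0]},{"grip":0,"linear":[-0.08,-0.05,1.5],"rotation":[0,0,0]}]'
```

```text
time_s: 18.58
eef_pos: [0.4973, 0.0772, 0.0807]
eef_rot: [-0.0, 0.712, 0.702, -0.0]
wrist_force: [-0.3, -0.7, -0.9]
opening: 0.597
```

```bash
python3 -m handwheel '[{"grip":0,"linear":[0,0,0.3],"rotation":[0,0,0]},{"grip":0,"linear":[0,0,0.6],"rotation":[0,0,0]},{"grip":0,"linear":[0,0,0.8],"rotation":[0,0,0]},{"grip":0,"linear":[0,0,0.8],"rotation":[0,0,0]},{"grip":0,"linear":[0,0,0.8],"rotation":[0,0,0]}]'
```

```text
time_s: 19.0
eef_pos: [0.4977, 0.0772, 0.0732]
eef_rot: [-0.0, 0.713, 0.702, -0.0]
wrist_force: [0.3, 0.1, -1.5]
opening: 0.595
```

```bash
python3 -m handwheel '[{"grip":0,"linear":[0,0,0.4],"rotation":[0,0,0]},{"grip":0,"linear":[0,0,0.9],"rotation":[0,0,0]},{"grip":0,"linear":[0,0,1.4],"rotation":[0,0,0]},{"grip":0,"linear":[0,0,1.4],"rotation":[0,0,0]},{"grip":0,"linear":[0,0,1.4],"rotation":[0,0,0]}]'
```

```text
time_s: 19.42
eef_pos: [0.4973, 0.0772, 0.0588]
eef_rot: [-0.0, 0.713, 0.702, -0.0]
wrist_force: [-0.8, 0.2, -1.4]
opening: 0.594
```

```bash
python3 -m handwheel '[{"grip":0,"linear":[0,0,0.4],"rotation":[0,0,0]},{"grip":0,"linear":[0,0,0.8],"rotation":[0,0,0]},{"grip":0,"linear":[0,0,1.1],"rotation":[0,0,0]},{"grip":0,"linear":[0,0,1.3],"rotation":[0,0,0]},{"grip":0,"linear":[0,0,1.3],"rotation":[0,0,0]},{"grip":0,"linear":[0,0,1.3],"rotation":[0,0,0]}]'
```

```text
time_s: 19.92
eef_pos: [0.4977, 0.0772, 0.0462]
eef_rot: [-0.0, 0.713, 0.702, -0.0]
wrist_force: [0.3, -0.0, -0.8]
opening: 0.596
```

Bottom is now about 7 mm above the deck; small steps until contact is felt.

```bash
python3 -m handwheel '[{"grip":0,"linear":[0,0,0.2],"rotation":[0,0,0]},{"grip":0,"linear":[0,0,0.4],"rotation":[0,0,0]},{"grip":0,"linear":[0,0,0.5],"rotation":[0,0,0]},{"grip":0,"linear":[0,0,0.5],"rotation":[0,0,0]},{"grip":0,"linear":[0,0,0.5],"rotation":[0,0,0]}]'
```

```text
time_s: 20.33
eef_pos: [0.4978, 0.0772, 0.0413]
eef_rot: [-0.0, 0.712, 0.702, -0.0]
wrist_force: [0.3, -0.1, -1.8]
opening: 0.593
```

```bash
python3 -m handwheel '[{"grip":0,"linear":[0,0,0.1],"rotation":[0,0,0]},{"grip":0,"linear":[0,0,0.1],"rotation":[0,0,0]},{"grip":0,"linear":[0,0,0.1],"rotation":[0,0,0]}]'
```

```text
time_s: 20.58
eef_pos: [0.4978, 0.0772, 0.0404]
eef_rot: [-0.0, 0.713, 0.702, -0.0]
wrist_force: [0.3, 0.3, -1.6]
opening: 0.593
```

```bash
python3 -m handwheel '[{"grip":0,"linear":[0,0,0.1],"rotation":[0,0,0]},{"grip":0,"linear":[0,0,0.1],"rotation":[0,0,0]},{"grip":0,"linear":[0,0,0.1],"rotation":[0,0,0]}]'
```

```text
time_s: 20.83
eef_pos: [0.4978, 0.0772, 0.0393]
eef_rot: [-0.0, 0.712, 0.702, -0.0]
wrist_force: [-0.9, -0.3, -2.0]
opening: 0.595
```

```bash
python3 -m handwheel '[{"grip":0,"linear":[0,0,0.1],"rotation":[0,0,0]},{"grip":0,"linear":[0,0,0.1],"rotation":[0,0,0]},{"grip":0,"linear":[0,0,0.1],"rotation":[0,0,0]}]'
```

```text
time_s: 21.08
eef_pos: [0.498, 0.0772, 0.0389]
eef_rot: [0.0, 0.712, 0.702, 0.0]
wrist_force: [-2.7, -0.2, 5.5]
opening: 0.594
```

```bash
python3 -m handwheel '[{"grip":0,"linear":[0,0,0.1],"rotation":[0,0,0]},{"grip":0,"linear":[0,0,0.1],"rotation":[0,0,0]},{"grip":0,"linear":[0,0,0.1],"rotation":[0,0,0]}]'
```

```text
time_s: 21.33
eef_pos: [0.498, 0.0771, 0.0389]
eef_rot: [0.0, 0.712, 0.702, -0.0]
wrist_force: [-7.3, 0.4, 15.3]
opening: 0.596
```

```bash
python3 -m handwheel '[{"grip":0,"linear":[0,0,-0.1],"rotation":[0,0,0]},{"grip":0,"linear":[0,0,-0.1],"rotation":[0,0,0]},{"grip":7.2,"linear":[0,0,-0.1],"rotation":[0,0,0]},{"grip":7.2,"linear":[0,0,-0.1],"rotation":[0,0,0]},{"grip":7.2,"linear":[0,0,-0.1],"rotation":[0,0,0]},{"grip":7.2,"linear":[0,0,-0.1],"rotation":[0,0,0]},{"grip":7.2,"linear":[0,0,-0.1],"rotation":[0,0,0]}]'
python3 - <<'E'
from h import *
im=cams.camera('wrist')[:,:,::-1]; cv2.imwrite('pics/w14.png',im)
E
```

```text
time_s: 21.92
eef_pos: [0.4978, 0.0772, 0.0382]
eef_rot: [-0.0, 0.713, 0.702, -0.0]
wrist_force: [0.8, -0.7, 0.4]
opening: 0.842
```

View pics/w14.png

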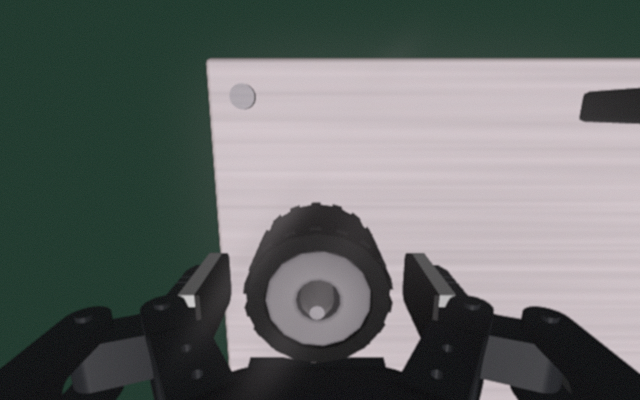

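Wheel is released, with the spindle visible in its bore at (318,310). Retreating up and back toward the robot.

```bash
python3 -m handwheel '[{"grip":7.2,"linear":[0,0,-1],"rotation":[0,0,0]},{"grip":7.2,"linear":[0,0,-3],"rotation":[0,0,0]},{"grip":7.2,"linear":[0,0,-6],"rotation":[0,0,0]},{"grip":7.2,"linear":[0,0,-10],"rotation":[0,0,0]},{"grip":7.2,"linear":[0,-1,-13],"rotation":[0,0,0]},{"grip":7.2,"linear":[-3,-2,-15],"rotation":[0,0,0]},{"grip":7.2,"linear":[-7,-3,-15],"rotation":[0,0,0]},{"grip":7.2,"linear":[-11,-4,-15],"rotation":[0,0,0]},{"grip":7.2,"linear":[-15,-4,-15],"rotation":[0,0,0]},{"grip":7.2,"linear":[-17,-4,-15],"rotation":[0,0,0]},{"grip":7.2,"linear":[-17,-4,-15],"rotation":[0,0,0]},{"grip":7.2,"linear":[-17,-4,-15],"rotation":[0,0,0]}]'
python3 - <<'E'
from h import *
im=cams.camera('scene')[:,:,::-1]; cv2.imwrite('pics/s15.png',cv2.resize(im[90:260,190:440],None,fx=3.2,fy=3.2,interpolation=cv2.INTER_CUBIC))
im=cams.camera('top')[:,:,::-1]; cv2.imwrite('pics/t15.png',im)
for P in [(.4982,.0779,.07),(.4982,.0779,.03)]: print(proj('scene',P))
E
```

```text
time_s: 22.97
eef_pos: [0.4552, -0.0931, 0.1891]
eef_rot: [0.0, 0.713, 0.701, 0.0]
wrist_force: [0.3, 0.6, 0.2]
opening: 0.841
(np.float64(340.8571250224312), np.float64(177.76706927846888))
(np.float64(340.38589612521656), np.float64(188.46420735048633))
```

View pics/s15.png

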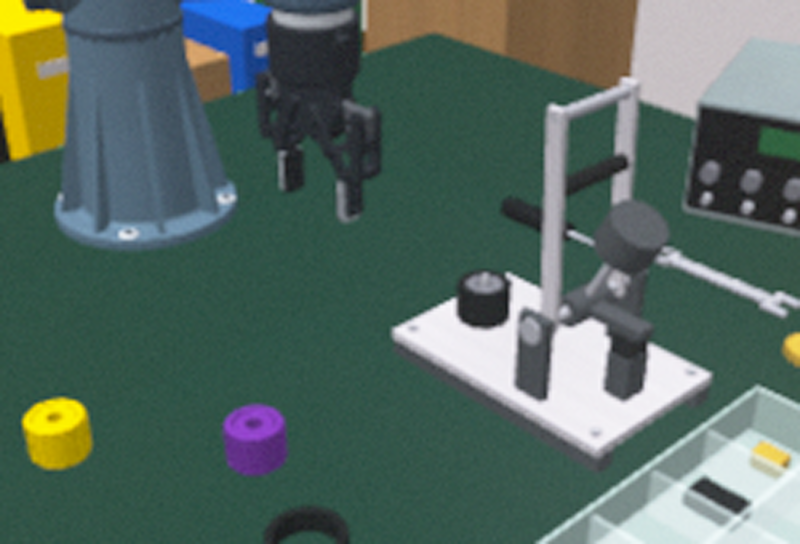

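View pics/t15.png

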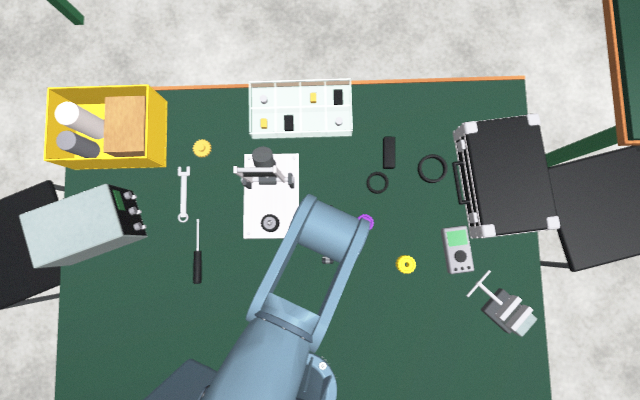

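```bash
python3 -c "
from bench import ctrl
print(ctrl.hand_in())"
```

```text
the job is handed in; nothing more can be done
None
```

The yoke is open and standing on its stop by itself, and the wheel is fully home on the spindle. I handed the job in at about 23 s of the 72 s allowed.

- **Yoke:** I swung it up by the front bar and met the stop at about 1.52 rad. I went in slowly, a few millimetres at a time. The push at the bar read about 5.6 N at most, against the 7 N limit. I backed off about 3.5 mm and let go. Two pictures afterwards show it unmoved on the stop.
- **Wheel:** I took the black ribbed wheel with the narrow bore and left the purple and yellow ones alone. It went down the spindle with no side catch. It seated at the expected height, within about 0.1 mm, and the last small step pressed it with about 15 N. The pictures show it flat on the deck with the spindle tip showing through the bore.
- **Other things:** the last top view shows the bystanders I could see where they were at the start. The gripper was clear of everything.

Some readings did not fully agree:
- **Force noise:** readings near the stop scattered by 1–2 N, and I never clearly felt the yoke pull past its balance point. I judged contact by the steady rise of about 0.9 N per mm and by the picture.
- **Radius of the swing:** the measured radius of the bar's arc came out 2–6 mm larger than stated. This put up to about 20 N along the yoke beams during the lift until I corrected for it.

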